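# Clear the deburrer's tray, then hold its flap at the balance point

## Robot

A 7-joint arm with a two-finger parallel gripper is mounted at the origin on the work surface. World frame = base frame: x ahead of the robot, y to its left, z up, the work surface at z = 0. Lengths are in m, angles in rad, forces in N, time in s.
With the tool pointing down it reaches from about 0.4 to 0.875 m from the base axis. Payload 19.3 kg.
Tool frame: the origin (TCP) lies at the very end of the fingers, on their centre line; the grasp point (between the pads) lies 19 mm behind it; z points along the fingers, y is the line along which they close (so a half turn about z gives the same grasp; the last joint's range is limited). The gripper opens to 85 mm and grips with 20 to 120 N. Pads are 22 mm wide; open, the fingers measure 114 mm over their backs; the gripper's body (76 mm by 85 mm) begins 54 mm behind the grasp point. The pads swing forward as they close: fully open they stand 13 mm farther back than shut.
Start: joints at [1.145, 0.521, -0.036, 1.599, 0.021, 1.021, -0.113], TCP at [0.218, -0.586, 0.231] pointing down, gripper open.
Joint ranges: [-2.91, 2.91], [-0.3, 2.13], [-1.5, 1.42], [0.17, 2.43], [-1.26, 4.41], [0.16, 1.93], [-2.52, 2.52]. Speed limits (rad/s): [1.89, 1.89, 2.39, 2.39, 3.01, 3.01, 3.01].

## Interface

Orientations are given as [roll, pitch, yaw] about the fixed x, y, z axes, in that order (R = Rz(yaw) Ry(pitch) Rx(roll)).
In Python, from workcell import bot gives the robot as it stands. The module is installed in compiled form; this text tells all that it offers.
- The arm moves only by the tool apply_moves, never from a script. Its arguments are lists of equal length, an entry for each row: "claw": the finger opening in m, from 0 to 0.0854; "xyz": the shift along the tool's x, y, z in m, a list of three; "twist": the turn, a rotation vector about the tool's x, y, z in rad, a list of three. A call has 1 to 20 rows; each row shifts and turns the commanded pose from where the row before left it, along the tool's axes as they then stand; what a row does not reach is not made up. A row lasts 1/10 s, in which the tool goes at most 50 mm and 8.59 degrees, less where a joint would pass 70% of its speed; a pose out of reach is approached as far as the arm can. A call with a gripper value outside its range is refused whole. The fingers move at their own pace and stop on an object; "force" is the grip in N (left out, the last holds). Time passes only in rows, so rows that do not move let the fingers close. It gives the time, the measured TCP pose, the force, the opening and the grip force at its end, in the units of the state.
- bot.observe(): the state, without advancing time (a new reading comes with each control period).
- bot.grab_frame(name): name is "scene" or "top" or "wrist"; returns a dict with "img" (420x560x3 uint8, red, green, blue), "vfov" (degrees; the focal length in pixels is half the picture's height over the tangent of half this angle, whatever the lens; pixels are square), "cx", "cy" (the principal point, pixels), "view" (4x4, takes a point from world to camera coordinates). Camera axes: x right, y up, looking along -z (the intrinsics and any distortion apply to the point x, -y, -z); pixel columns grow to the right and rows downward; lengths in m; the calibration is good to about 2 mm. A picture is of the moment at which its call begins. There is no depth.
- bot.job_done(): hands the job in; it is judged then, once.
Trained networks look in the newest picture that a camera, given by its name, has taken for a name from the list of things; names that differ only in an ending like _2 or _b are one class to them, and where a whole thing is asked for, a point or a joint stands for the part that bears it (a point fixed in the world has none). Each returns a list of dicts, best first, with "score" (0 to 1); they miss things now and then, are a little off and sometimes report something else, mostly with a low value. They report only what shows in the picture. A call takes as long as a camera call.
- bot.find_in(camera, query): "position" ([x, y, z] in m, in world coordinates, good to about 4 mm: the middle of the surface that is visible of it).
The state is a dict: "clock": time; "qpos": joint angles; "qd": joint speeds; "joint_efforts": joint torques, N m; "position": TCP position; "tool_rot": TCP orientation; "force": force on the tool from outside, world axes, zero at the start; "moment": the same for the moment, N m; "grip_width": finger opening in m; "finger_force": force on a finger pad.
Only numpy, scipy, OpenCV 4.12 (cv2) and the standard library are available. Lean on these libraries where they do the work, as an engineer would, in place of code of your own. Each camera call takes 0.05 s, during which the arm holds its last target. There are 200 camera calls.

## Task

Pick the two finished castings out of the deburring machine's catch tray and set them down in the tote (don't drop them in from above its rim). Then take the machine's top flap by its handle bar, swing it up to its balance point, where it stands straight up on its hinge, and finish still gripping the bar and holding the flap still there so I can fit its stay. Don't let the flap drop, fling or tip over to the far side, and leave the other things on the bench where they are.

Things in the scene. Friction and masses are not known exactly. Their poses are not given: they have to be found in the camera images.
- casting_a_center (a point): one of two identical cast-aluminium lugs lying in the catch tray: bar 70 long (x) x 24 wide (y) x 20 high, with a middle boss 30 long x 24 wide that makes it 36 high in all; about 0.12 kg. The point is at its centre, 18 above its underside; x along its length, z up. Grasp it across the 24 width (along its y).
- casting_b_center (a point): one of two identical cast-aluminium lugs lying in the catch tray: bar 70 long (x) x 24 wide (y) x 20 high, with a middle boss 30 long x 24 wide that makes it 36 high in all; about 0.12 kg. The point is at its centre, 18 above its underside; x along its length, z up. Grasp it across the 24 width (along its y).
- tray: low open steel catch tray, fixed, under the chute at the machine's right side: 270 (x) x 200 (y) x 20 high, wall and floor 3 thick. Origin: centre of its underside.
- tote: open blue plastic tote, standing firm on the bench on the far side of the tray from the machine: 260 (x) x 180 (y) x 70 high outside, wall and floor 4 thick. Origin: centre of its underside. Both castings fit side by side along its x.
- machine: bench-top deburring machine, fixed: grey sheet-steel housing 240 deep (x) x 260 wide (y) x 100 high, front face at its -x; motor and cover on the rear deck reach 132 high. Origin: centre of its underside; y along the flap's hinge. A steel chute slopes from its -y side to 70 beyond that wall, 30 to 60 high.
- flap_hinge (a point): middle of the flap's hinge line, which runs along the machine's y, 108 above the bench and 20 behind the machine's centre.
- flap_bar (a point): centre of the flap's round handle bar: 12 diameter, 120 long, parallel to the hinge, 195 from it, on two arms at its ends (104 clear between). Flap shut: 55 in front of housing and plate, 108 above the bench, nothing below; window 104 x 50 between bar and plate for a finger. Gripped from above across it (along machine x) the bar turns between the pads, so the gripper can point down all the way.
- flap (a joint): angle of the flap: steel plate 138 x 220 x 4 plus bar, 0.3 to 0.55 kg, hinge nearly frictionless. 0 = shut, level over the housing, bar towards the machine's -x (the start); grows as the bar swings up and over to +x. Balance point 1.571: plate upright, bar straight above the hinge, 303 above the bench. Let go, it falls shut below this, or over to the far stop at 2.7.
- carton: sealed cardboard carton 100 x 80 x 60, loose, to be left alone. Origin: centre of its underside.
- tape_measure: yellow tape measure 65 x 36 x 62 high, loose, to be left alone. Origin: centre of its underside.
- jar: closed clear jar with a white cap, 50 diameter x 65 high, loose, to be left alone. Origin: centre of its underside.

How it is judged:
By the outcome, as a careful person would: the job done as asked, in the order asked, and still so for the second after the job is handed in, while the arm keeps its last pose, push and grip.
It also fails if it takes over 72 s, if anything falls off the work surface, if the arm or the gripper's body presses on something with over 40 N, if the wrist force passes 120 N, or if a joint passes its speed limit or range.

## Working session

There is one attempt and no reset: what is moved stays moved. The work goes in short steps, Python scripts to look and compute and a tool call to move; the robot and the scene stay as the last step left them, time stands still between calls to the robot, and variables do not carry over. Pictures are saved under pics/ and viewed, at most 10 in all, crops included, and the job is handed in when it is done.

Besides the shell and the picture viewer there is one more tool, called after "Call:" as name(argument=value, ...) on one line, values as JSON. apply_moves: Moves the arm, as the interface text tells. Its arguments: {"type":"object","properties":{"claw":{"type":"array"},"xyz":{"type":"array"},"twist":{"type":"array"},"force":{"type":"number"}},"required":["claw","xyz","twist"]}

```bash
mkdir -p pics
python3 - <<'E'
from workcell import bot
import cv2,numpy as np
s=bot.observe(); print({k:np.round(v,3).tolist() for k,v in s.items()})
for c in ("scene","top"):
    f=bot.grab_frame(c); cv2.imwrite(f"pics/{c}0.png",f["img"][:,:,::-1])
    print(c,f["vfov"],f["cx"],f["cy"],np.round(f["view"],4).tolist(),[k for k in f])
    for n in ("casting_a_center","tray","tote","machine","flap_bar","flap","carton","tape_measure","jar"):
        print(n,[(np.round(d["position"],3).tolist(),round(d["score"],2)) for d in bot.find_in(c,n)[:3]])
E
```

```text
{'clock': 0.0, 'qpos': [1.145, 0.522, -0.036, 1.6, 0.021, 1.021, -0.113], 'qd': [-0.001, -0.001, 0.0, 0.0, 0.001, -0.001, -0.002], 'joint_efforts': [0.001, -92.71, 1.98, -36.992, 0.018, 0.008, 0.0], 'position': [0.218, -0.586, 0.231], 'tool_rot': [-3.14, 0.0, 0.356], 'force': [0.337, 0.69, 0.466], 'moment': [-0.003, 0.034, 0.004], 'finger_force': 0.0, 'grip_width': 0.085}
scene 48.20468692995328 276.26291843801397 207.8607778277046 [[0.7487, 0.6627, 0.0148, -0.4712], [-0.4802, 0.5269, 0.7013, 0.1705], [0.457, -0.5322, 0.7127, -1.6562], [0.0, 0.0, 0.0, 1.0]] ['img', 'vfov', 'cx', 'cy', 'view']
casting_a_center [([0.55, -0.075, 0.026], 0.68)]
tray [([0.612, -0.049, 0.008], 0.66)]
tote [([0.482, -0.344, 0.007], 0.76)]
machine [([0.614, 0.176, 0.1], 0.57)]
flap_bar [([0.545, 0.222, 0.111], 0.95)]
flap [([0.543, 0.223, 0.112], 0.88)]
carton [([0.736, -0.318, 0.061], 0.65), ([0.678, -0.033, 0.024], 0.46), ([0.615, 0.174, 0.102], 0.22)]
tape_measure [([0.516, 0.48, 0.048], 0.89)]
jar [([0.626, 0.462, 0.056], 0.76)]
top 48.946040554552 275.2742371375522 203.26222363480036 [[0.0131, -0.9999, 0.0059, 0.0554], [0.9907, 0.0138, 0.1351, -0.5777], [-0.1352, 0.004, 0.9908, -1.3109], [0.0, 0.0, 0.0, 1.0]] ['img', 'vfov', 'cx', 'cy', 'view']
casting_a_center [([0.537, -0.071, 0.025], 0.79)]
tray [([0.611, -0.048, 0.004], 0.68)]
tote [([0.495, -0.362, 0.004], 0.87)]
machine []
flap_bar [([0.536, 0.226, 0.108], 0.59)]
flap [([0.544, 0.224, 0.109], 0.76)]
carton [([0.718, -0.301, 0.057], 0.91)]
tape_measure [([0.513, 0.479, 0.06], 0.89), ([0.609, 0.467, 0.064], 0.58)]
jar [([0.612, 0.465, 0.065], 0.89), ([0.544, 0.222, 0.111], 0.63)]
```

View pics/top0.png

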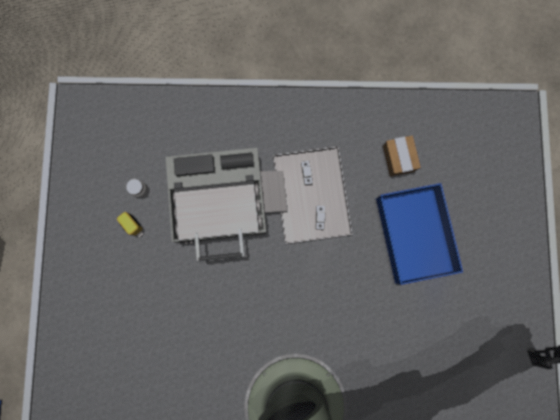

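View pics/scene0.png

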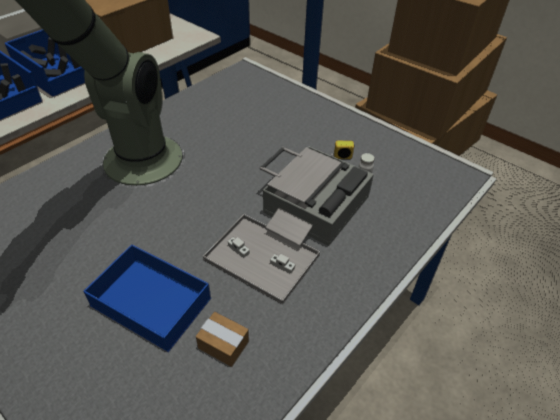

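The top view shows the castings at about (320,217) and (307,173), the tote at (419,234), the bar at about (222,258), the plate at (216,212), the carton at (403,155), the jar at (137,188) and the tape at (129,223). The scene view agrees: the flap is shut and nothing lies on the tray except the two castings.

```bash
cat > h.py <<'E'
import numpy as np
from workcell import bot
def K(f):
    F=f["img"].shape[0]/2/np.tan(np.radians(f["vfov"])/2); return F
def unproj(f,px,z):
    F=K(f);V=np.array(f["view"]);R=V[:3,:3];t=V[:3,3];c=-R.T@t
    out=[]
    for u,v in px:
        d=R.T@np.array([(u-f["cx"])/F,-(v-f["cy"])/F,-1]); out.append(c+d*(z-c[2])/d[2])
    return np.array(out)
def proj(f,P):
    F=K(f);V=np.array(f["view"]);C=np.atleast_2d(P)@V[:3,:3].T+V[:3,3]
    return np.c_[f["cx"]+F*C[:,0]/-C[:,2],f["cy"]-F*C[:,1]/-C[:,2]]
E
python3 - <<'E'
from h import *
import cv2
np.set_printoptions(precision=3,suppress=True)
f=bot.grab_frame("top")
g=cv2.cvtColor(f["img"],cv2.COLOR_RGB2BGR)
print("proj",proj(f,[[.537,-.071,.025],[.718,-.301,.057],[.536,.226,.108],[.495,-.362,.004]]))
print("cast",unproj(f,[(320,217),(307,173)],.03))
print("tray",unproj(f,[(277,155),(341,148),(350,236),(286,242)],.02))
print("tote",unproj(f,[(378,195),(440,185),(461,271),(398,283)],.07))
print("mach",unproj(f,[(166,156),(258,149),(267,235),(174,242)],.1))
print("bar",unproj(f,[(205,260),(241,257)],.108))
for n,(x0,y0,x1,y1) in dict(a=(270,130,360,250),b=(155,140,285,270)).items():pass
im=np.hstack([cv2.resize(g[140:250,270:360],None,fx=4.5,fy=4.5,interpolation=2),cv2.resize(g[145:275,160:255],None,fx=495/130,fy=495/130,interpolation=2)])
print(im.shape);cv2.imwrite("pics/c1.png",im)
E
```

```text
proj [[320.617 217.943]
 [400.143 156.459]
 [216.336 213.722]
 [417.463 234.029]]
cast [[ 0.539 -0.069  0.03 ]
 [ 0.67  -0.03   0.03 ]]
tray [[ 0.726  0.06   0.02 ]
 [ 0.751 -0.133  0.02 ]
 [ 0.485 -0.158  0.02 ]
 [ 0.465  0.03   0.02 ]]
tote [[ 0.601 -0.231  0.07 ]
 [ 0.632 -0.41   0.07 ]
 [ 0.388 -0.461  0.07 ]
 [ 0.352 -0.283  0.07 ]]
mach [[0.699 0.374 0.1  ]
 [0.723 0.114 0.1  ]
 [0.48  0.085 0.1  ]
 [0.457 0.341 0.1  ]]
bar [[0.409 0.253 0.108]
 [0.418 0.155 0.108]]
(495, 767, 3)
```

View pics/c1.png

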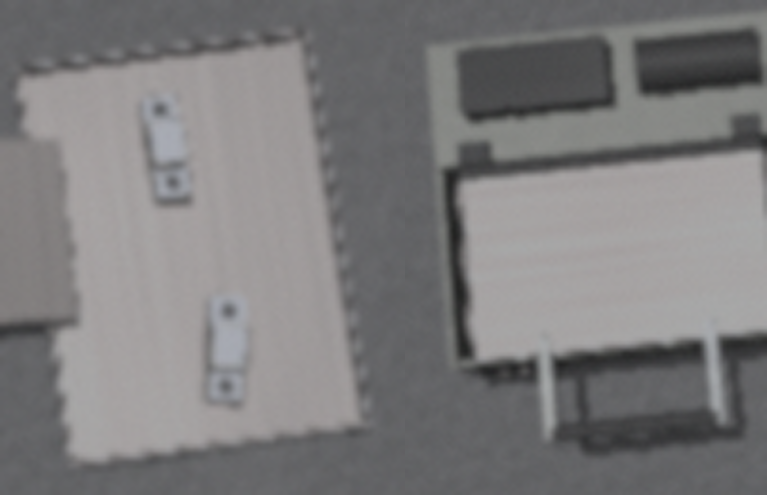

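The crop shows casting B (far) turned about +0.12 rad and casting A (near) about -0.02. The bar runs between the two arms below the plate. I'll go above A.

Call:
apply_moves(claw=[0.085,0.085,0.085,0.085,0.085,0.085,0.085,0.085,0.085,0.085,0.085,0.085,0.085,0.085,0.085,0.085,0.085,0.085,0.085], xyz=[[0,0,0],[0,0,0],[0,0,0],[0.02,-0.034,0],[0.02,-0.035,0],[0.021,-0.035,0],[0.021,-0.035,0],[0.021,-0.035,0],[0.021,-0.035,0],[0.021,-0.035,0],[0.021,-0.035,0],[0.021,-0.035,0],[0.021,-0.035,0],[0.021,-0.035,0],[0.021,-0.035,0],[0.021,-0.035,0],[0.02,-0.035,0],[0.02,-0.035,0],[0,0,0]], twist=[[0,0,0.127],[0,0,0.127],[0,0,0.126],[0,0,0],[0,0,0],[0,0,0],[0,0,0],[0,0,0],[0,0,0],[0,0,0],[0,0,0],[0,0,0],[0,0,0],[0,0,0],[0,0,0],[0,0,0],[0,0,0],[0,0,0],[0,0,0]], force=40)

```text
clock: 2.95
position: [0.5434, -0.0641, 0.2312]
tool_rot: [-3.139, -0.001, -0.018]
force: [-1.1, -1.2, 0.5]
grip_width: 0.085
finger_force: 0.0
```

Run:
```python
from h import *
import cv2
np.set_printoptions(precision=3,suppress=True)
s=bot.observe();print(s["clock"],s["position"],s["tool_rot"],s["force"])
f=bot.grab_frame("wrist");cv2.imwrite("pics/w1.png",f["img"][:,:,::-1])
print(proj(f,[[.539,-.069,.03],[.67,-.03,.03],s["position"]]),np.linalg.inv(f["view"])[:3,3])
for q in("casting_a_center",):
  for d in bot.find_in("wrist",q): print(q,d["position"],d["score"])
```

```text
2.95 [ 0.543 -0.064  0.231] [-3.139 -0.001 -0.018] [-1.062 -1.194  0.549]
[[286.928 182.59 ]
 [242.918  45.114]
 [282.339 271.212]] [ 0.619 -0.065  0.374]
casting_a_center [0.5413, -0.064, 0.0253] 0.9
```

View pics/w1.png

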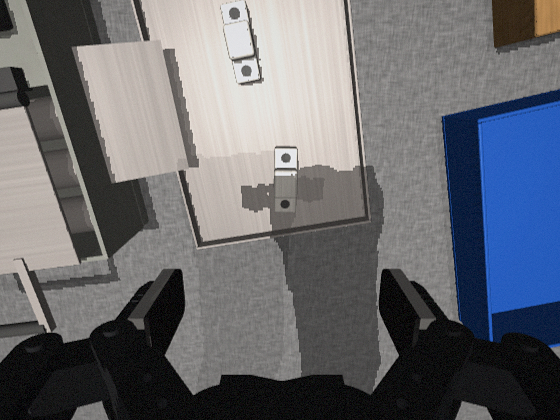

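The wrist view shows casting A at (286,180), with holes at (286,158) and (285,204). Casting B's holes are at (234,13) and (247,71), and the chute end is close to B on its left, so I'll use a smaller opening there.

Run:
```python
from h import *
np.set_printoptions(precision=4,suppress=True)
f=bot.grab_frame("wrist");s=bot.observe()
for px in([(286,158),(285,204)],[(234,13),(247,71)]):
    p=unproj(f,px,.023);d=p[0]-p[1];print(p.mean(0),np.linalg.norm(d),np.arctan2(d[1],d[0]))
print("chute",unproj(f,[(190,165),(165,50)],.033))
T=unproj(f,[(445,117),(478,122)],.07);print(T)
from scipy.spatial.transform import Rotation as R
r=R.from_euler("xyz",s["tool_rot"]);print(r.as_matrix())
```

```text
[ 0.5363 -0.0727  0.023 ] 0.049909961580005685 -0.0404237824008398
[ 0.671 -0.033  0.023] 0.05067453700439139 0.18463155411508164
chute [[0.558  0.024  0.033 ]
 [0.665  0.0359 0.033 ]]
[[ 0.6013 -0.2118  0.07  ]
 [ 0.5964 -0.2411  0.07  ]]
[[ 0.9997 -0.0243 -0.0003]
 [-0.0243 -0.9997 -0.0003]
 [-0.0003  0.0003 -1.    ]]
```

Call:
apply_moves(claw=[0.055,0.055,0.055,0.055,0.055,0.055,0.055,0.055,0.055,0.055,0.055,0.0,0.0,0.0,0.0,0.0,0.0], xyz=[[-0.006,0.007,0],[0,0,0.03],[0,0,0.035],[0,0,0.035],[0,0,0.035],[0,0,0.03],[0,0,0.02],[0,0,0.016],[0,0,0.012],[0,0,0.007],[0,0,0],[0,0,0],[0,0,0],[0,0,0],[0,0,0],[0,0,0],[0,0,0]], twist=[[0,0,0.006],[0,0,0],[0,0,0],[0,0,0],[0,0,0],[0,0,0],[0,0,0],[0,0,0],[0,0,0],[0,0,0],[0,0,0],[0,0,0],[0,0,0],[0,0,0],[0,0,0],[0,0,0],[0,0,0]], force=40)

```text
clock: 4.8
position: [0.5356, -0.0763, 0.0122]
tool_rot: [-3.142, -0.001, -0.03]
force: [-0.9, 0.3, 7.8]
grip_width: 0.0235
finger_force: 39.7
```

Call:
apply_moves(claw=[0,0,0,0,0,0,0,0,0,0,0,0,0,0,0,0,0], xyz=[[0,0,-0.02],[0,0,-0.03],[0,0,-0.035],[0,0,-0.035],[0,0,-0.02],[-0.008,0.025,0],[-0.012,0.036,0],[-0.012,0.037,0],[-0.012,0.038,0],[-0.012,0.038,0],[-0.012,0.038,0],[-0.012,0.037,0],[-0.009,0.025,0],[-0.004,0.013,0],[0,0,0],[0,0,0],[0,0,0]], twist=[[0,0,0],[0,0,0],[0,0,0],[0,0,0],[0,0,0],[0,0,0],[0,0,0],[0,0,0],[0,0,0],[0,0,0],[0,0,0],[0,0,0],[0,0,0],[0,0,0],[0,0,-0.118],[0,0,-0.117],[0,0,0]], force=40)

```text
clock: 6.5
position: [0.4338, -0.36, 0.1516]
tool_rot: [-3.141, -0.001, 0.208]
force: [0.3, 0.1, -1.4]
grip_width: 0.0233
finger_force: 39.7
```

Run:
```python
from h import *
import cv2
np.set_printoptions(precision=4,suppress=True)
s=bot.observe();print(s["clock"],s["position"],s["tool_rot"],s["force"],s["grip_width"])
f=bot.grab_frame("wrist");cv2.imwrite("pics/w2.png",f["img"][:,:,::-1])
c=np.array([.493,-.348,.07]);x=np.array([np.cos(.205),np.sin(.205),0]);y=np.array([-x[1],x[0],0])
print(proj(f,[c+a*x+b*y for a,b in((.13,.09),(.13,-.09),(-.13,-.09),(-.13,.09))]))
```

```text
6.5 [ 0.4338 -0.36    0.1516] [-3.1414 -0.0005  0.2075] [ 0.3057  0.0626 -1.3597] 0.023270254343189502
[[ 114.3554 -124.805 ]
 [ 453.6354 -123.8475]
 [ 400.6582  302.4517]
 [ 164.2145  301.9652]]
```

View pics/w2.png

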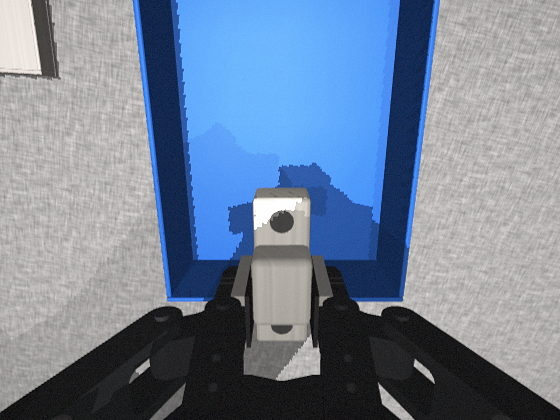

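The view shows the tote's rim corners at (167,299) and (403,299), matching the prediction, and the casting held squarely. Lowering and releasing it.

Call:
apply_moves(claw=[0,0,0,0,0,0,0,0,0,0,0.05,0.05,0.05,0.05,0.05,0.05,0.05,0.05,0.05,0.05], xyz=[[0,0,0.02],[0,0,0.03],[0,0,0.03],[0,0,0.02],[0,0,0.012],[0,0,0.01],[0,0,0.008],[0,0,0.005],[0,0,0.003],[0,0,0],[0,0,0],[0,0,0],[0,0,0],[0,0,0],[0,0,-0.02],[0,0,-0.03],[0,0,-0.035],[0,0,-0.035],[0,0,-0.02],[0,0,0]], twist=[[0,0,0],[0,0,0],[0,0,0],[0,0,0],[0,0,0],[0,0,0],[0,0,0],[0,0,0],[0,0,0],[0,0,0],[0,0,0],[0,0,0],[0,0,0],[0,0,0],[0,0,0],[0,0,0],[0,0,0],[0,0,0],[0,0,0],[0,0,0]])

```text
clock: 8.55
position: [0.4345, -0.3613, 0.1562]
tool_rot: [3.138, -0.003, 0.204]
force: [-0.1, -0.1, -0.0]
grip_width: 0.0498
finger_force: 0.0
```

Call:
apply_moves(claw=[0.055,0.055,0.055,0.055,0.055,0.055,0.055,0.055,0.055,0.055,0.055,0.055,0.055], xyz=[[0.02,-0.018,-0.01],[0.027,-0.025,-0.01],[0.028,-0.026,-0.01],[0.028,-0.026,0],[0.028,-0.026,0],[0.028,-0.026,0],[0.028,-0.026,0],[0.028,-0.026,0],[0.028,-0.025,0],[0.027,-0.025,0],[0.027,-0.024,0],[0,0,0],[0,0,0]], twist=[[0,0,0],[0,0,0],[0,0,0],[0,0,0],[0,0,0],[0,0,0],[0,0,0],[0,0,0],[0,0,0],[0,0,0],[0,0,0],[0,0,0.054],[0,0,0]])

```text
clock: 9.85
position: [0.6686, -0.0318, 0.182]
tool_rot: [-3.141, 0.002, 0.151]
force: [-0.1, -1.1, -0.2]
grip_width: 0.0552
finger_force: 0.0
```

Run:
```python
from h import *
import cv2
np.set_printoptions(precision=4,suppress=True)
s=bot.observe();print(s["clock"],s["position"],s["tool_rot"],s["force"],s["grip_width"])
f=bot.grab_frame("wrist");cv2.imwrite("pics/w3.png",f["img"][:,:,::-1])
print(proj(f,[.671,-.033,.03]))
print([(d["position"],d["score"]) for d in bot.find_in("wrist","casting_b_center")])
```

```text
9.85 [ 0.6686 -0.0318  0.182 ] [-3.1414  0.0015  0.1512] [-0.1441 -1.0834 -0.2069] 0.05515171900825189
[[283.7835 187.6673]]
[([0.6798, -0.0228, 0.0222], 0.95)]
```

View pics/w3.png

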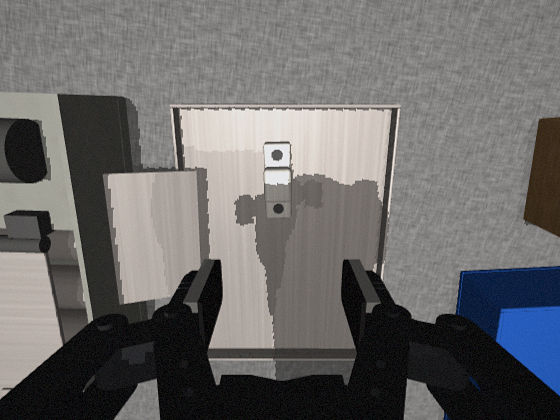

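The view shows casting B with holes at (277,155) and (278,209), in line with the tool and a few mm left of centre. The chute edge is at about (207,240).

Run:
```python
from h import *
np.set_printoptions(precision=4,suppress=True)
f=bot.grab_frame("wrist");s=bot.observe()
p=unproj(f,[(277,155),(278,209)],.023);d=p[0]-p[1];c=p.mean(0);print(c,np.linalg.norm(d),np.arctan2(d[1],d[0]))
w=c-s["position"];t=s["tool_rot"][2];print(w[0]*np.cos(t)+w[1]*np.sin(t),w[0]*np.sin(t)-w[1]*np.cos(t))
print("chute",unproj(f,[(207,240),(205,170)],.033))
# aim check: image column of the tool axis at casting depth
print(proj(f,[s["position"]-[0,0,.155]]))
```

```text
[ 0.6727 -0.0288  0.023 ] 0.05059219934318393 0.16588395730389466
0.005042606168203764 -0.004285957691826253
chute [[0.6109 0.0285 0.033 ]
 [0.6767 0.0358 0.033 ]]
[[282.2065 189.3439]]
```

Call:
apply_moves(claw=[0.055,0.055,0.055,0.055,0.055,0.055,0.055,0.055,0.055,0.055,0.0,0.0,0.0,0.0,0.0,0.0], xyz=[[0.004,-0.002,0],[0,0,0.025],[0,0,0.035],[0,0,0.035],[0,0,0.03],[0,0,0.02],[0,0,0.012],[0,0,0.008],[0,0,0.005],[0,0,0],[0,0,0],[0,0,0],[0,0,0],[0,0,0],[0,0,0],[0,0,0]], twist=[[0,0,-0.01],[0,0,0],[0,0,0],[0,0,0],[0,0,0],[0,0,0],[0,0,0],[0,0,0],[0,0,0],[0,0,0],[0,0,0],[0,0,0],[0,0,0],[0,0,0],[0,0,0],[0,0,0]], force=40)

```text
clock: 11.6
position: [0.673, -0.0302, 0.0142]
tool_rot: [3.141, -0.001, 0.161]
force: [-0.5, 0.9, 6.5]
grip_width: 0.0232
finger_force: 40.1
```

Call:
apply_moves(claw=[0,0,0,0,0,0,0,0,0,0,0,0,0,0,0,0,0,0], xyz=[[0,0,-0.02],[0,0,-0.03],[0,0,-0.035],[0,0,-0.035],[0,0,-0.02],[-0.014,0.022,0],[-0.018,0.031,0],[-0.018,0.032,0],[-0.019,0.032,0],[-0.019,0.032,0],[-0.019,0.032,0],[-0.018,0.031,0],[-0.018,0.031,0],[-0.015,0.025,0],[-0.01,0.015,0],[0,0,0],[0,0,0],[0,0,0]], twist=[[0,0,0],[0,0,0],[0,0,0],[0,0,0],[0,0,0],[0,0,0],[0,0,0],[0,0,0],[0,0,0],[0,0,0],[0,0,0],[0,0,0],[0,0,0],[0,0,0],[0,0,0],[0,0,-0.045],[0,0,0],[0,0,0]])

```text
clock: 13.4
position: [0.5524, -0.3355, 0.1534]
tool_rot: [-3.141, -0.0, 0.206]
force: [0.3, -0.1, -1.5]
grip_width: 0.0236
finger_force: 39.4
```

Call:
apply_moves(claw=[0,0,0,0,0,0,0,0,0,0,0.05,0.05,0.05,0.05,0.05,0.05,0.05,0.05,0.05,0.05], xyz=[[0,0,0.02],[0,0,0.03],[0,0,0.03],[0,0,0.02],[0,0,0.012],[0,0,0.01],[0,0,0.008],[0,0,0.005],[0,0,0.003],[0,0,0],[0,0,0],[0,0,0],[0,0,0],[0,0,0],[0,0,-0.02],[0,0,-0.03],[0,0,-0.035],[0,0,-0.035],[0,0,-0.035],[0,0,-0.035]], twist=[[0,0,0],[0,0,0],[0,0,0],[0,0,0],[0,0,0],[0,0,0],[0,0,0],[0,0,0],[0,0,0],[0,0,0],[0,0,0],[0,0,0],[0,0,0],[0,0,0],[0,0,0],[0,0,0],[0,0,0],[0,0,0],[0,0,0],[0,0,0]])

```text
clock: 15.4
position: [0.5517, -0.3363, 0.2069]
tool_rot: [3.142, -0.0, 0.206]
force: [-0.7, 0.4, -0.1]
grip_width: 0.0499
finger_force: 0.0
```

Both castings are down. Next I turn the tool and go above the bar.

Call:
apply_moves(claw=[0.05,0.05,0.05,0.05,0.05,0.05,0.05,0.05,0.05,0.05,0.05], xyz=[[0,0,-0.01],[0,0,-0.01],[0,0,0],[0,0,0],[0,0,0],[0,0,0],[0,0,0],[0,0,0],[0,0,0],[0,0,0],[0,0,0]], twist=[[0,0,-0.145],[0,0,-0.146],[0,0,-0.146],[0,0,-0.146],[0,0,-0.146],[0,0,-0.146],[0,0,-0.145],[0,0,-0.145],[0,0,-0.145],[0,0,-0.145],[0,0,0]])

```text
clock: 16.5
position: [0.5517, -0.3366, 0.2252]
tool_rot: [-3.142, -0.0, 1.663]
force: [0.1, -0.4, -0.3]
grip_width: 0.0503
finger_force: 0.0
```

Call:
apply_moves(claw=[0.05,0.05,0.05,0.05,0.05,0.05,0.05,0.05,0.05,0.05,0.05,0.05,0.05,0.05,0.05,0.05], xyz=[[0.025,-0.006,0],[0.035,-0.006,0],[0.04,-0.006,0],[0.04,-0.006,0],[0.04,-0.006,0],[0.04,-0.006,0],[0.04,-0.006,0],[0.04,-0.006,0],[0.04,-0.006,0],[0.04,-0.006,0],[0.04,-0.006,0],[0.04,-0.006,0],[0.039,-0.006,0],[0.035,-0.005,0],[0.025,-0.003,0],[0,0,0]], twist=[[0,0,0],[0,0,0],[0,0,0],[0,0,0],[0,0,0],[0,0,0],[0,0,0],[0,0,0],[0,0,0],[0,0,0],[0,0,0],[0,0,0],[0,0,0],[0,0,0],[0,0,0],[0,0,0]])

```text
clock: 18.1
position: [0.415, 0.2158, 0.2256]
tool_rot: [3.141, -0.002, 1.66]
force: [0.5, -1.6, -0.4]
grip_width: 0.0499
finger_force: 0.0
```

Run:
```python
from h import *
import cv2
np.set_printoptions(precision=4,suppress=True)
s=bot.observe();print(s["clock"],s["position"],s["tool_rot"],s["force"],s["grip_width"],s["qpos"])
f=bot.grab_frame("wrist");g=bot.grab_frame("top")
print(proj(f,[[.416,.213,.108],[.4104,.2727,.108],[.4212,.1533,.108]]))
for c in("wrist","top"): print([(d["position"],d["score"]) for d in bot.find_in(c,"flap_bar")])
a=f["img"][:,:,::-1];b=cv2.resize(g["img"][120:320,130:460,::-1],(560,339))
cv2.imwrite("pics/w4.png",a);cv2.imwrite("pics/t4.png",b)
```

```text
18.1 [0.415  0.2158 0.2256] [ 3.1412 -0.0017  1.6602] [ 0.4506 -1.6268 -0.3634] 0.049886216491009515 [-0.0053  0.3542 -0.7461  1.9784  0.2993  0.9187 -0.8149]
[[283.271  206.2643]
 [283.0602 130.0372]
 [282.9915 273.0518]]
[([0.5406, 0.2457, 0.1091], 0.58)]
[([0.5601, 0.2019, 0.1077], 0.67)]
```

View pics/w4.png

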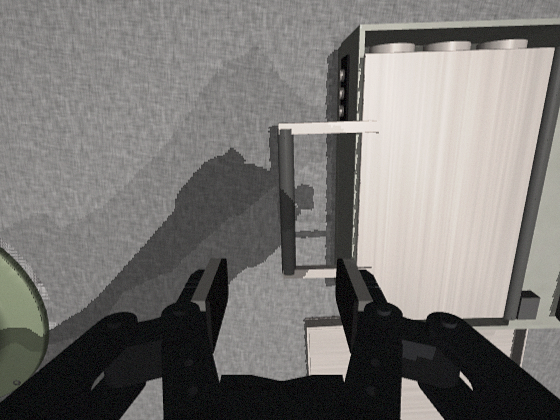

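View pics/t4.png

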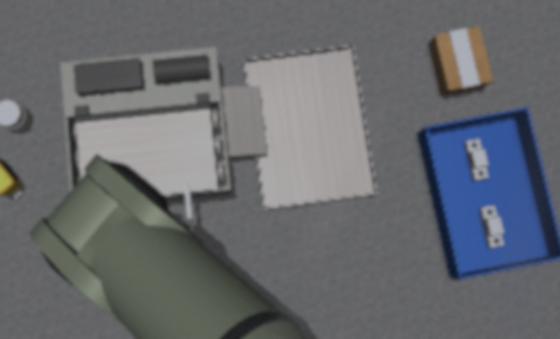

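The wrist view shows the bar from (287,128) to (289,275), about 5 px right of the tool's line, with the arms at both ends clear of the fingers. The top view shows both castings flat in the tote.

Run:
```python
from h import *
np.set_printoptions(precision=4,suppress=True)
f=bot.grab_frame("wrist");s=bot.observe()
p=unproj(f,[(287,128),(289,275)],.108);d=p[0]-p[1];c=p.mean(0);yaw=np.arctan2(-d[0],d[1]);print(p,c,np.linalg.norm(d),yaw)
# plate edges: left (363,50)-(358,318) at .11
q=unproj(f,[(366,52),(357,318),(555,50),(510,318)],.11);print(q)
w=c-s["position"];t=s["tool_rot"][2];print(w[0]*np.cos(t)+w[1]*np.sin(t),w[0]*np.sin(t)-w[1]*np.cos(t))
```

```text
[[0.4146 0.27   0.108 ]
 [0.4276 0.1475 0.108 ]] [0.4211 0.2088 0.108 ] 0.12317277880542263 0.1054863530779173
[[0.4647 0.3264 0.11  ]
 [0.4917 0.1113 0.11  ]
 [0.5955 0.339  0.11  ]
 [0.6272 0.1231 0.11  ]]
-0.0031406305404727605 0.004467526627769774
```

Call:
apply_moves(claw=[0.05,0.05,0.05,0.05,0.05,0.05,0.05,0.05,0.05,0.05,0.0,0.0,0.0,0.0,0.0,0.0,0.0], xyz=[[-0.003,0.0045,0],[0,0,0.02],[0,0,0.025],[0,0,0.025],[0,0,0.02],[0,0,0.02],[0,0,0.015],[0,0,0.008],[0,0,0.004],[0,0,0],[0,0,0],[0,0,0],[0,0,0],[0,0,0],[0,0,0],[0,0,0],[0,0,0]], twist=[[0,0,-0.015],[0,0,0],[0,0,0],[0,0,0],[0,0,0],[0,0,0],[0,0,0],[0,0,0],[0,0,0],[0,0,0],[0,0,0],[0,0,0],[0,0,0],[0,0,0],[0,0,0],[0,0,0],[0,0,0]], force=30)

```text
clock: 20.05
position: [0.4202, 0.2099, 0.0888]
tool_rot: [-3.141, 0.001, 1.676]
force: [-7.3, -0.6, 10.5]
grip_width: 0.011
finger_force: 29.2
```

Run:
```python
from h import *
np.set_printoptions(precision=4,suppress=True)
for i in range(3):
    s=bot.observe();print(s["clock"],s["position"],s["tool_rot"],s["force"],s["moment"],s["grip_width"]);bot.grab_frame("wrist")
```

```text
20.05 [0.4202 0.2099 0.0888] [-3.1412  0.0005  1.6761] [-7.2667 -0.5896 10.5091] [-0.3401  1.5729  0.1158] 0.010978190762160077
20.1 [0.4202 0.2099 0.0887] [-3.1411  0.0005  1.6762] [-6.3175 -1.9367 10.831 ] [-0.3     1.5474  0.081 ] 0.010834552070422164
20.15 [0.4202 0.2099 0.0887] [-3.1411  0.0005  1.6761] [-6.6807 -1.6651 11.1238] [-0.2872  1.5127  0.1029] 0.010800936649340582
```

Run:
```python
import numpy as np
for a,b,n in((0,.5,14),(.5,1.1,16),(1.1,np.pi/2,14)):
    u=np.arange(n+1)/n; t=a+(b-a)*(u-np.sin(2*np.pi*u)/2/np.pi*.9)
    P=np.round(np.c_[.195*(1-np.cos(t)),-.195*np.sin(t)],4)
    print([[0,round(y,4),round(z,4)] for y,z in np.diff(P,axis=0)])
```

```text
[[0, np.float64(0.0), np.float64(-0.0009)], [0, np.float64(0.0), np.float64(-0.0021)], [0, np.float64(0.0001), np.float64(-0.0043)], [0, np.float64(0.0004), np.float64(-0.0069)], [0, np.float64(0.001), np.float64(-0.0096)], [0, np.float64(0.0018), np.float64(-0.0117)], [0, np.float64(0.0028), np.float64(-0.0127)], [0, np.float64(0.0036), np.float64(-0.0125)], [0, np.float64(0.004), np.float64(-0.0112)], [0, np.float64(0.0038), np.float64(-0.0089)], [0, np.float64(0.003), np.float64(-0.0062)], [0, np.float64(0.0019), np.float64(-0.0038)], [0, np.float64(0.001), np.float64(-0.0019)], [0, np.float64(0.0005), np.float64(-0.0008)]]
[[0, np.float64(0.0004), np.float64(-0.0008)], [0, np.float64(0.0009), np.float64(-0.0016)], [0, np.float64(0.0019), np.float64(-0.0032)], [0, np.float64(0.0031), np.float64(-0.0052)], [0, np.float64(0.0048), np.float64(-0.0071)], [0, np.float64(0.0065), np.float64(-0.0088)], [0, np.float64(0.0081), np.float64(-0.0098)], [0, np.float64(0.0095), np.float64(-0.0099)], [0, np.float64(0.0102), np.float64(-0.0092)], [0, np.float64(0.01), np.float64(-0.0079)], [0, np
[... 201 characters left out ...]
p.float64(-0.0009)], [0, np.float64(0.0008), np.float64(-0.0004)]]
[[0, np.float64(0.0008), np.float64(-0.0004)], [0, np.float64(0.0018), np.float64(-0.0009)], [0, np.float64(0.0036), np.float64(-0.0017)], [0, np.float64(0.006), np.float64(-0.0027)], [0, np.float64(0.0085), np.float64(-0.0033)], [0, np.float64(0.0105), np.float64(-0.0036)], [0, np.float64(0.0118), np.float64(-0.0032)], [0, np.float64(0.012), np.float64(-0.0025)], [0, np.float64(0.011), np.float64(-0.0016)], [0, np.float64(0.0091), np.float64(-0.0008)], [0, np.float64(0.0065), np.float64(-0.0004)], [0, np.float64(0.0041), np.float64(-0.0001)], [0, np.float64(0.0019), np.float64(0.0)], [0, np.float64(0.0009), np.float64(0.0)]]
```

Call:
apply_moves(claw=[0,0,0,0,0,0,0,0,0,0,0,0,0,0,0], xyz=[[0,0,-0.001],[0,0,-0.002],[0,0,-0.0043],[0,0.0005,-0.007],[0,0.001,-0.0095],[0,0.002,-0.0117],[0,0.0027,-0.0127],[0,0.0036,-0.0125],[0,0.004,-0.0112],[0,0.0038,-0.009],[0,0.003,-0.006],[0,0.002,-0.0038],[0,0.001,-0.002],[0,0.0005,-0.0008],[0,0,0]], twist=[[0,0,0],[0,0,0],[0,0,0],[0,0,0],[0,0,0],[0,0,0],[0,0,0],[0,0,0],[0,0,0],[0,0,0],[0,0,0],[0,0,0],[0,0,0],[0,0,0],[0,0,0]])

```text
clock: 21.7
position: [0.4425, 0.2125, 0.1821]
tool_rot: [-3.138, 0.001, 1.677]
force: [-21.2, -0.6, 8.3]
grip_width: 0.011
finger_force: 30.0
```

Force builds radially (about 22 N), so I'll ease outward a little and go on in shorter pieces.

Call:
apply_moves(claw=[0,0,0,0,0,0,0,0,0,0,0], xyz=[[0,-0.001,-0.0005],[0,-0.001,-0.0005],[0,0.0005,-0.001],[0,0.0015,-0.0028],[0,0.0033,-0.0052],[0,0.0048,-0.0071],[0,0.0065,-0.0088],[0,0.0065,-0.008],[0,0.0045,-0.005],[0,0.002,-0.002],[0,0,0]], twist=[[0,0,0],[0,0,0],[0,0,0],[0,0,0],[0,0,0],[0,0,0],[0,0,0],[0,0,0],[0,0,0],[0,0,0],[0,0,0]])

```text
clock: 22.8
position: [0.4703, 0.2158, 0.2235]
tool_rot: [-3.138, 0.0, 1.677]
force: [-22.2, 0.7, 17.3]
grip_width: 0.0106
finger_force: 30.9
```

Run:
```python
from h import *
import cv2
np.set_printoptions(precision=4,suppress=True)
s=bot.observe();print(s["clock"],s["position"],s["tool_rot"],s["force"],s["moment"],s["grip_width"])
f=bot.grab_frame("wrist")
g=bot.grab_frame("scene");cv2.imwrite("pics/v5.png",np.hstack([cv2.resize(f["img"][:,:,::-1],(400,300)),cv2.resize(g["img"][60:270,180:460,::-1],(400,300))]))
```

```text
22.8 [0.4703 0.2158 0.2235] [-3.1382  0.0005  1.6766] [-22.1975   0.7056  17.3392] [0.1158 4.9733 0.0822] 0.010553816440456366
```

View pics/v5.png

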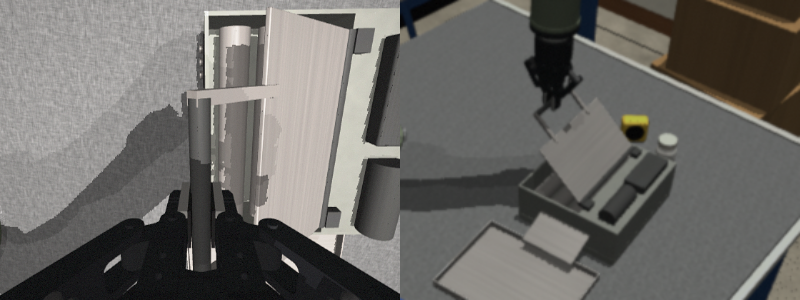

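The pictures show the bar firmly between the pads and the flap about half raised. I'll ease outward again to learn the stiffness.

Call:
apply_moves(claw=[0,0,0,0], xyz=[[0,-0.001,-0.001],[0,-0.001,-0.001],[0,0,0],[0,0,0]], twist=[[0,0,0],[0,0,0],[0,0,0],[0,0,0]])

```text
clock: 23.3
position: [0.4712, 0.2159, 0.2252]
tool_rot: [3.14, -0.002, 1.676]
force: [4.5, 7.8, -7.7]
grip_width: 0.0106
finger_force: 29.8
```

Call:
apply_moves(claw=[0,0,0,0,0,0,0,0,0,0,0,0,0], xyz=[[0,0.0012,-0.0007],[0,0.0023,-0.0012],[0,0.0041,-0.0042],[0,0.0056,-0.0054],[0,0.006,-0.005],[0,0.006,-0.005],[0,0.0063,-0.0046],[0,0.0064,-0.0044],[0,0.0065,-0.0042],[0,0.0051,-0.003],[0,0.0042,-0.0023],[0,0.0026,-0.0014],[0,0,0]], twist=[[0,0,0],[0,0,0],[0,0,0],[0,0,0],[0,0,0],[0,0,0],[0,0,0],[0,0,0],[0,0,0],[0,0,0],[0,0,0],[0,0,0],[0,0,0]])

```text
clock: 24.6
position: [0.5262, 0.2222, 0.2673]
tool_rot: [3.141, -0.002, 1.676]
force: [-7.8, 5.4, 8.0]
grip_width: 0.0106
finger_force: 31.2
```

Call:
apply_moves(claw=[0,0,0,0,0,0,0,0,0,0,0,0,0], xyz=[[0.0002,0.0035,-0.0027],[0.0002,0.0053,-0.0025],[0,0.0072,-0.003],[0,0.0092,-0.0034],[0,0.0093,-0.003],[0,0.0094,-0.0024],[0,0.0095,-0.002],[0,0.0095,-0.0015],[0,0.0078,-0.0009],[0,0.0065,-0.0005],[0,0.004,-0.0002],[0,0.0015,-0.0001],[0,0,0]], twist=[[0,0,0],[0,0,0],[0,0,0],[0,0,0],[0,0,0],[0,0,0],[0,0,0],[0,0,0],[0,0,0],[0,0,0],[0,0,0],[0,0,0],[0,0,0]])

```text
clock: 25.9
position: [0.6085, 0.2312, 0.2889]
tool_rot: [3.141, -0.002, 1.677]
force: [-0.9, 6.8, 0.9]
grip_width: 0.0105
finger_force: 30.7
```

Run:
```python
from h import *
import cv2
np.set_printoptions(precision=4,suppress=True)
m=np.array([np.cos(.105),np.sin(.105)])
for i in range(4):
    f=bot.grab_frame("wrist");s=bot.observe();print(s["clock"],s["position"],s["tool_rot"],s["force"],s["grip_width"],(s["position"][:2]-np.array([.4202,.2099]))@m)
g=bot.grab_frame("scene");t=bot.grab_frame("top")
for c in("wrist","scene","top"):
  for q in("flap_bar","flap_hinge","flap"): print(c,q,[(d["position"],round(d["score"],2)) for d in bot.find_in(c,q)[:2]])
I=lambda f,a,b,c,d,w,h:cv2.resize(f["img"][a:b,c:d,::-1],(w,h))
cv2.imwrite("pics/v6.png",np.vstack([np.hstack([I(f,0,420,0,560,400,300),I(g,60,270,180,460,400,300)]),np.hstack([I(t,120,270,130,330,400,300),I(t,120,300,280,520,400,300)])]))
```

```text
25.95 [0.6084 0.2312 0.289 ] [ 3.1412 -0.0018  1.6765] [-1.3785  7.0801  0.2371] 0.010501877440433804 0.18942451177010725
26.0 [0.6084 0.2312 0.289 ] [ 3.1412 -0.0017  1.6766] [-1.6932  6.8568  0.8602] 0.010464542431970224 0.18936285762846955
26.05 [0.6083 0.2312 0.289 ] [ 3.1412 -0.0017  1.6766] [-1.6999  7.1278  0.5102] 0.010575505595690152 0.18933508243961603
26.1 [0.6083 0.2312 0.2889] [ 3.1413 -0.0018  1.6766] [-1.3793  7.0333  0.2195] 0.010281495272912165 0.18932056254375362
wrist flap_bar [([0.6024, 0.2645, 0.3049], 0.59)]
wrist flap_hinge [([0.5928, 0.2603, 0.0988], 0.95)]
wrist flap [([0.6081, 0.2652, 0.3104], 0.62), ([0.5991, 0.2627, 0.1028], 0.35)]
scene flap_bar [([0.6137, 0.2245, 0.1914], 0.92), ([0.6205, 0.1813, 0.0904], 0.51)]
scene flap_hinge [([0.6201, 0.1808, 0.0929], 0.9)]
scene flap [([0.6155, 0.2257, 0.192], 0.8)]
top flap_bar []
top flap_hinge [([0.5477, 0.2966, 0.0696], 0.7), ([0.5957, 0.3274, 0.1911], 0.45)]
top flap [([0.5948, 0.3307, 0.1953], 0.49)]
```

View pics/v6.png

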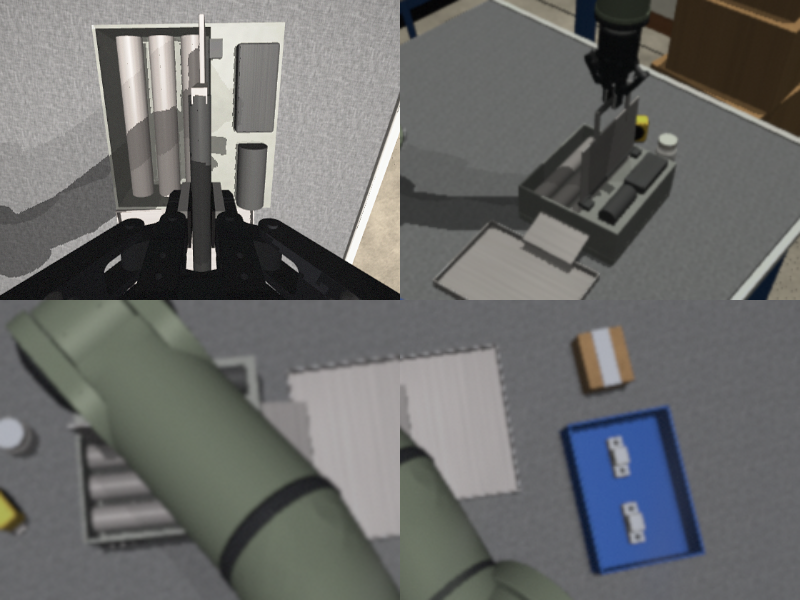

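The views show the flap nearly upright, with the plate still a touch behind the bar in the wrist view (x 205–210). Both castings are in the tote and the carton, tape and jar are unmoved. The measured travel is 189.3 of 195 mm, so about 5.5 mm remain.

Call:
apply_moves(claw=[0,0,0,0,0,0,0,0,0], xyz=[[0.0005,0.0008,0],[0,0.0013,0],[0,0.0013,0],[0,0.0012,0],[0,0.0007,0],[0,0.0002,0],[0,0,0],[0,0,0],[0,0,0]], twist=[[0,0,0],[0,0,0],[0,0,0],[0,0,0],[0,0,0],[0,0,0],[0,0,0],[0,0,0],[0,0,0]], force=30)

```text
clock: 27.55
position: [0.6139, 0.2319, 0.2889]
tool_rot: [3.141, -0.001, 1.676]
force: [-2.0, 5.4, 1.2]
grip_width: 0.0106
finger_force: 30.9
```

Run:
```python
from h import *
import cv2
np.set_printoptions(precision=4,suppress=True)
m=np.array([np.cos(.105),np.sin(.105)])
for i in range(3):
    f=bot.grab_frame("wrist");s=bot.observe();print(s["clock"],s["position"],s["tool_rot"],s["force"],s["grip_width"],(s["position"][:2]-np.array([.4202,.2099]))@m,np.abs(s["qd"]).max())
# predicted pixels for upright flap: bar ends, plate end near bar z, hinge line ends (far side)
b=np.array([*s["position"][:2],0]);y=np.array([-m[1],m[0],0])
for th in(1.54,1.571,1.60):
    h=b+.195*np.cos(th)*np.r_[m,0]+[0,0,.108]
    P=[h+k*np.r_[-np.cos(th)*m,np.sin(th)]+.11*y for k in(0.01,.135)]
    print(th,proj(f,P).round(1).tolist())
cv2.imwrite("pics/v7.png",cv2.resize(f["img"][0:260,180:400,::-1],None,fx=2.3,fy=2.3))
```

```text
27.6 [0.6139 0.2319 0.2889] [ 3.1411 -0.0011  1.6762] [-0.8615  6.2879  1.4195] 0.010574736350374554 0.19495510470308314 0.0023261211700207024
27.65 [0.6139 0.2318 0.2888] [ 3.1412 -0.0012  1.6761] [-1.1011  5.427   1.8546] 0.010934001573506468 0.19494355327449764 0.001524141147868454
27.7 [0.6139 0.2318 0.2888] [ 3.1412 -0.0011  1.6762] [-0.9602  5.4089  1.262 ] 0.010726650008858177 0.1949130228216032 0.0026660828240378472
1.54 [[289.0, 61.8], [286.6, 33.5]]
1.571 [[282.3, 61.8], [282.9, 33.4]]
1.6 [[276.0, 61.8], [279.4, 33.5]]
```

View pics/v7.png

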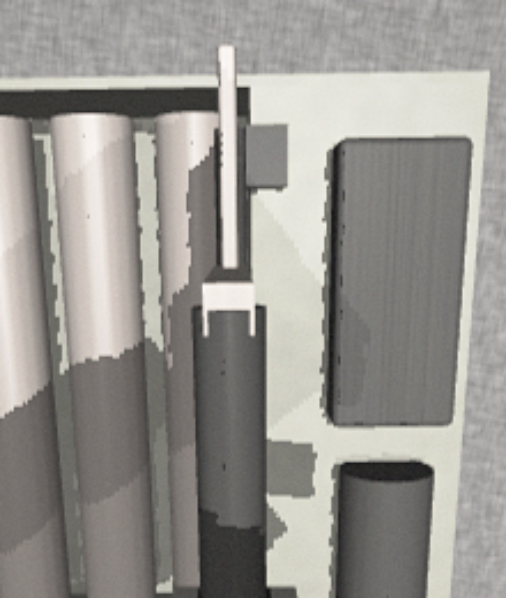

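The crop shows the plate practically edge-on (strip at crop x 219–237, bar centred at about 230). That agrees with the measured travel of 194.9 mm. One numeric cross-check follows, with no more pictures.

Run:
```python
from h import *
f=bot.grab_frame("wrist");g=f["img"].mean(2).astype(int)
for r in(40,55,62,70,85,100,160): print(r,g[r,266:300].tolist())
s=bot.observe();m=np.array([np.cos(.112),np.sin(.112),0]);y=np.array([-m[1],m[0],0]);b=np.array([*s["position"][:2],0])
print("bar",proj(f,b+[0,0,.303]+.03*y))
for th in(1.55,1.571,1.59):
  e=np.r_[0,0,0]
  h=b+.195*np.cos(th)*m+[0,0,.108];u=-np.cos(th)*m+[0,0,np.sin(th)];n=np.sin(th)*m+[0,0,np.cos(th)]
  print(th,[proj(f,h+k*u+d*n+.105*y)[0].round(1).tolist() for k in(.01,.158) for d in(-.002,.002)])
```

```text
40 [55, 51, 51, 58, 54, 55, 55, 50, 66, 182, 228, 238, 235, 237, 237, 215, 152, 47, 53, 53, 56, 46, 119, 239, 229, 230, 229, 229, 228, 230, 229, 226, 228, 228]
55 [229, 224, 219, 210, 205, 199, 199, 171, 150, 138, 222, 243, 235, 234, 237, 231, 171, 82, 94, 93, 81, 135, 136, 131, 130, 129, 129, 130, 132, 134, 130, 131, 130, 130]
62 [232, 226, 221, 216, 210, 208, 204, 58, 39, 76, 131, 246, 237, 236, 237, 232, 177, 69, 93, 77, 64, 141, 134, 132, 136, 136, 136, 140, 133, 133, 135, 133, 136, 134]
70 [239, 103, 105, 111, 111, 108, 108, 69, 41, 60, 144, 245, 236, 234, 236, 236, 185, 77, 94, 80, 54, 141, 137, 136, 136, 134, 133, 138, 137, 137, 138, 136, 134, 134]
85 [122, 117, 112, 113, 111, 110, 109, 86, 35, 64, 202, 237, 237, 235, 237, 241, 187, 73, 85, 80, 59, 99, 71, 190, 223, 228, 225, 228, 227, 227, 228, 228, 229, 231]
100 [123, 120, 117, 112, 112, 108, 112, 109, 41, 49, 115, 230, 238, 234, 238, 241, 200, 94, 85, 83, 72, 70, 74, 190, 221, 220, 215, 217, 216, 215, 214, 213, 211, 213]
160 [69, 74, 81, 85, 88, 92, 90, 94, 96, 92, 96, 102, 107, 112, 111, 108, 106, 103, 100, 97, 95, 90, 93, 92, 83, 85, 79, 70, 56, 102, 214, 209, 206, 205]
bar [[282.65102135 224.16406601]]
1.55 [[283.7, 68.1], [288.3, 68.0], [278.7, 35.9], [287.7, 35.8]]
1.571 [[279.1, 68.1], [283.8, 68.1], [276.9, 35.9], [285.9, 35.8]]
1.59 [[275.0, 68.1], [279.7, 68.1], [275.3, 35.9], [284.3, 35.9]]
```

```bash
python3 -c "
from workcell import bot
print(bot.job_done())"
```

```text
the job is handed in; nothing more can be done
None
```

Both castings are in the tote, and the arm is still gripping the bar, holding the flap still and upright at its balance point, about 1.57 rad by travel and camera check; I viewed 11 pictures, one over the limit of 10.

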